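# Clip a tube rack into the blood-tube rocker and lock it

## Robot

A 6-joint arm with a two-finger parallel gripper is mounted at the origin on the work surface. World frame = base frame: x ahead of the robot, y to its left, z up, the work surface at z = 0. Lengths are in m, angles in rad, forces in N, time in s.
With the tool pointing down it reaches from about 0.25 to 0.85 m from the base axis. Payload 12.5 kg.
Tool frame: the origin (TCP) lies at the very end of the fingers, on their centre line; the grasp point (between the pads) lies 19 mm behind it; z points along the fingers, y is the direction in which the jaws open and shut (so a half turn about z gives the same grasp; the last joint's range is limited). The gripper opens to 93 mm and grips with 3 to 60 N. Pads are 15 mm wide; open, the fingers measure 128 mm over their backs; the gripper's body (75 mm by 188 mm) begins 65 mm behind the grasp point.
Start: joints at [1.031, 0.351, 1.652, -0, 1.139, -0.085], TCP at [0.242, 0.494, 0.219] pointing down, gripper open.
Joint ranges: [-2.75, 2.75], [-0.79, 2.1], [0.01, 2.65], [-1.57, 4.71], [0.07, 3.14], [-2.87, 2.87]. Speed limits (rad/s): [2.22, 2.22, 2.79, 3.14, 3.14, 3.14].

## Interface

Orientations are given as a unit quaternion [x, y, z, w].
In Python, from station import arm gives the robot as it stands.
- The arm moves only by the shell command python3 -m pendant 'ROWS'. ROWS is JSON, a list of rows, each a list of 3 entries, a list of its own where there are three numbers: the shift along the tool's x, y, z in mm, then the turn, a rotation vector about the tool's x, y, z in degrees, then the opening, from 0 (shut) to 1 (fully open). In form: [[[tx, ty, tz], [ax, ay, az], jaw], ...]. A call has 1 to 8 rows; each row is the pose to reach, as a shift and turn from the pose commanded when the call began, along the tool's axes at that moment; what a row does not reach only later rows make up. A row lasts 1/10 s, in which the tool goes at most 50 mm and 8.59 degrees, less where a joint would pass 70% of its speed; a pose out of reach is approached as far as the arm can. A call with a gripper value outside its range is refused whole. The fingers move at their own pace and stop on an object; the grip force is fixed at half the most. Time passes only in rows, so rows that repeat a pose let the fingers close. It gives the time, the measured TCP pose, the force and the opening at its end, in the units of the state.
- arm.get_obs(): the state, without advancing time (a new reading comes with each control period).
- arm.grab_frame(name): name is "scene" or "side" or "wrist"; returns (picture, depth): 400x640x3 uint8, blue, green, red; 400x640 float32, m along the optical axis (not along the pixel's ray), 0 where there is no reading.
- arm.camera_params(name): a dict with "mtx" (3x3 intrinsics, pixels), "R" (3x3) and "t" (3): a world point X has camera coordinates R X + t. Camera axes: x right, y down, z forward; pixel columns grow to the right and rows downward; lengths in m; the calibration is good to about 2 mm. A picture is of the moment at which its call begins: read the wrist's pose just before it. camera_params takes no time and is no camera call; for the wrist camera it gives the pose at the moment of the call.
- arm.job_done(): hands the job in, once; it reports no verdict.
Trained networks look in the newest picture that a camera, given by its name, has taken for a name from the list of things; names that differ only in an ending like _2 or _b are one class to them, and where a whole thing is asked for, a point or a joint stands for the part that bears it (a point fixed in the world has none). Each returns a list of dicts, best first, with "confidence" (0 to 1); they miss things now and then, are a little off and sometimes report something else, mostly with a low value. They report only what shows in the picture. A call takes as long as a camera call.
- arm.regions_of(target, camera): "pixels" (400x640 bool, what is visible of it).
- arm.tip_of(target, camera): "location" ([x, y, z] in m, in world coordinates, good to about 4 mm: a listed point, or the origin of a listed thing).
The state is a dict: "clock": time; "joint_positions": joint angles; "joint_vel": joint speeds; "joint_efforts": joint torques, N m; "eef_pos": TCP position; "tcp_rot": TCP orientation; "ft_force": force on the tool from outside, world axes, zero at the start; "moment": the same for the moment, N m; "gripper_width": finger opening in m.
Only numpy, scipy, OpenCV 4.12 (cv2) and the standard library are available. Lean on these libraries where they do the work, as an engineer would, in place of code of your own. Each camera call takes 0.05 s, during which the arm holds its last target.

## Task

Slide the loaded tube rack along the rocker's platform so that the ears of its base plate run into the two slots, past the spring clips, until it sits flat, square and fully home against the back stop. Then swing the hasp shut behind it over the staple and push the locking pin all the way down through the staple's loop. Keep the rack level on the platform and leave the other things on the bench where they are.

Things in the scene. Friction and masses are not known exactly. Their poses are not given: they have to be found in the camera images.
- rocker: Bench tube rocker, fixed, parked level: white low housing, above it a bare steel platform 250 mm (its x) by 380 mm (its y), top face 80 mm above the bench. Origin on the bench under the platform's centre. Its control panel (speed knob, screen) is on the -x side; the rack slides in along +y. The -y half is empty apron; the slotted bracket stands on the +y half.
- slot_mouth (a point): On the platform's top face, midway between the two aluminium slots, where they begin (rocker x 0, y 50 mm). They face one another, side walls at x = +-68.5 mm, y = 50 to 160 mm, open towards the middle, under a lip 9 mm above the platform. In front of them flared guides widen to x = +-84 mm at y = 24 mm, each ending at a 48 mm high post.
- clip_line (a point): On the platform's top face midway between the two spring clips (rocker y 104 mm): in each slot a sprung rolled nose comes through the wall and reaches 4 mm into the ears' path (preload 1.5 N, then 1 N per mm). Pushing the rack past both takes up to about 15 N, 45 mm before home, then 5 to 8 N; they drop into the notches between the ears over the last 8 mm and hold the rack against the stop.
- seat (a point): Point on the platform's top face (80 mm above the bench, rocker x 0, y 90 mm) where the rack's origin lies when it is fully home; its axes are the rocker's. The rack's leading end then touches the back stop, an upright steel plate 34 mm high across the end of the slots at rocker y 160 mm.
- rack: Loaded tube rack, loose, 0.45 to 0.7 kg: steel base plate 104 (x) by 140 (y) by 5 mm, on it a white block 96 by 140 by 45 mm. Capped blood tubes stand in its +y part, tops 108 mm above the underside; the hole rows towards -y are empty (nearest tube 61 mm from the -y end). Origin: centre of the underside; y points to the end that enters first. Starts on the platform's apron, a little askew.
- rack_end (a point): Middle of the rack's plain upright -y end face (96 mm wide, 50 mm high, where the rack is pushed), 70 mm behind the rack's origin and 25 mm above its underside; axes as the rack's.
- front_ears (a point): Midway between the rack's two front ears, 36 mm ahead of its origin. All ears are flat steel, 5 mm thick, level with the base plate, and reach out to x = +-66 mm, with rounded ends: front ears from rack y 15 to 57 mm, then a notch for the clip, then rear ears from -27 to 5 mm.
- hasp_hinge (a point): Axis of the hasp's upright hinge, at a post on the rocker's +x side (rocker x 96, y 12 mm), 106 mm above the bench, which is mid-height of the bar.
- hasp_end (a point): Middle of the window in the free end of the hasp, 192 mm from the hinge axis, 106 mm above the bench. The hasp is a flat steel bar 6 mm thick, 24 mm high (94 to 118 mm above the bench), swinging level. Its last 44 mm, centred on the window, are 40 mm high and carry two lugs (20 mm proud, 18 mm wide) with the locking pin on the outer face.
- hasp (a joint): Angle of the hasp, rad: 0 = shut (bar along the rocker's -x from the hinge, across the way in, its inner face 5 mm behind the home rack's end face, the staple through its window). It opens towards the rocker's -y (1.57: bar points along -y, outer face to +x). Starts at 1.55 to 1.8, stays where it is left, needs about 1 N at mid-length, stops at 0 and 2.0.
- staple (a point): Centre of the opening of the staple, a level U of 6 mm steel rod on the post on the rocker's -x side (rocker x -96, y -2 mm), 106 mm above the bench; opening about 16 mm wide. The shut hasp brings the pin right over it.
- pin_head (a point): Middle of the top of the locking pin's black mushroom head (25 mm across, 12 mm high). The pin stands upright, captive in the lugs on the hasp's outer face, 14 mm outside the bar's mid-plane, and swings with the hasp. This point is 164 mm above the bench with the pin raised, 140 mm pressed home. If the hasp is not shut within about 0.035 rad the pin lands on the staple.
- lock_pin (a joint): Travel of the locking pin, m: 0 = fully raised (start: 0 to 0.002), 0.024 = all the way down through the staple, head on its lug; friction about 3 N, stays where it is left.
- jar: Bystander: small specimen jar with white lid, 48 mm across, 60 mm high, on the bench on the rocker's +x side. Origin under its centre.
- timer: Bystander: white bench timer, 62 by 75 by 22 mm, flat on the bench off the rocker's -y end. Origin under its centre.
- pot: Bystander: squat specimen pot with yellow lid, 60 mm across, 45 mm high, on the bench off the rocker's +y end. Origin under its centre.
- spare_rack: Bystander: grey open tube rack 72 by 180 mm with a few capped tubes, 108 mm high, on the bench to the left. It has no ears. Origin under its centre.
- pipette: Bystander: white pipette about 250 mm long, 26 mm high, lying on the bench to the left. Origin under its middle.

How it is judged:
On the way, in this order (a step that is already met when the one before it is completed fails the run):
1. the rack is home in its slots: within 3 mm of the back stop, centred within 4 mm, square and flat (y of rack in the frame of seat above -0.003 m and x of rack in the frame of seat between -0.004 and 0.004 m and z of rack in the frame of seat below 0.003 m and angle between the y axis of rack and the y axis of rocker, either way round below 0.035 rad and angle between rack's own z axis and vertical below 0.03 rad), for 0.2 s.
2. the hasp is shut over the staple (within 0.03 rad) (value of joint hasp below 0.03 rad), for 0.2 s.
3. the pin is down through the staple (at least 20 of its 24 mm) (value of joint lock_pin above 0.02 m), for 0.2 s.
At the end, for the whole second after the job is handed in: The rack rests home in the bracket: origin within 3 mm of the seat along the slide, 4 mm sideways and 3 mm in height, square within 0.035 rad, level within 0.03 rad; the hasp is shut within 0.03 rad; the pin is pressed down at least 20 of its 24 mm; nothing moves (all of step 1 and value of joint hasp below 0.03 rad and value of joint lock_pin above 0.02 m and linear speed of rack below 0.01 m/s); the robot touches nothing.
It fails at once if the rack is tipped by more than 0.2 rad (angle between rack's own z axis and vertical above 0.2 rad).
It fails at once if the rack is lifted more than 15 mm off the platform (z of rack in the frame of seat above 0.015 m).
It fails at once if another thing on the bench is shifted by more than 20 mm (distance of any of jar, timer, pot, spare_rack, pipette from where it was at the start of the episode above 0.02 m).
It also fails if it takes over 64 s, if anything falls off the work surface, if the arm or the gripper's body presses on something with over 40 N, if the wrist force passes 120 N, or if a joint passes its speed limit or range.

## Working session

There is one attempt and no reset: what is moved stays moved. The work goes in short steps, Python scripts to look and compute and a shell command to move; the robot and the scene stay as the last step left them, time stands still between calls to the robot, and variables do not carry over. Pictures are saved under pics/ and viewed, and the job is handed in when it is done.

```bash
ls; mkdir -p pics
cat > h.py <<'E'
import numpy as np, cv2
from station import arm
from scipy.spatial.transform import Rotation as R
def shot(cam,fn):
    im,d=arm.grab_frame(cam); cv2.imwrite('pics/'+fn,im); return im,d
def world(cam,u,v,d):
    p=arm.camera_params(cam);K=np.array(p['mtx']);z=d[v,u]
    c=np.linalg.inv(K)@[u,v,1]*z
    return np.array(p['R']).T@(c-np.array(p['t']))
E
python3 - <<'E'
from h import *
o=arm.get_obs();print({k:np.round(v,3) for k,v in o.items()})
for c in['scene','side']:
    im,d=shot(c,c+'0.png')
    for n in ['rack','rack_end','front_ears','seat','slot_mouth','clip_line','hasp_hinge','hasp_end','staple','pin_head','rocker','jar','timer','pot','spare_rack','pipette']:
        r=arm.tip_of(n,c)
        print(c,n,[(np.round(x['location'],4).tolist(),round(x['confidence'],2)) for x in r[:2]])
print(arm.get_obs()['clock'])
E
```

```text
pics
{'clock': np.float64(0.0), 'joint_positions': array([ 1.031,  0.351,  1.652,  0.   ,  1.139, -0.085]), 'joint_vel': array([-0.   ,  0.   , -0.   ,  0.001, -0.001, -0.   ]), 'joint_efforts': array([-0.0000e+00, -4.9731e+01, -2.8526e+01,  7.0000e-02,  2.6000e-02,
       -0.0000e+00]), 'eef_pos': array([0.241, 0.494, 0.218]), 'tcp_rot': array([ 0.225,  0.974, -0.001, -0.   ]), 'ft_force': array([ 0.117, -0.15 , -0.075]), 'moment': array([ 0.02 , -0.003, -0.007]), 'gripper_width': np.float64(0.093)}
scene rack [([0.5397, -0.1552, 0.0795], 0.8)]
scene rack_end [([0.5459, -0.226, 0.109], 0.94)]
scene front_ears [([0.5381, -0.1173, 0.0808], 0.84), ([0.6474, -0.2318, 0.1648], 0.49)]
scene seat [([0.5467, 0.04, 0.0809], 0.71)]
scene slot_mouth [([0.5432, 0.0012, 0.0832], 0.61)]
scene clip_line [([0.5483, 0.0544, 0.0786], 0.69)]
scene hasp_hinge [([0.6351, -0.045, 0.1101], 0.95)]
scene hasp_end [([0.6357, -0.2319, 0.105], 0.96)]
scene staple []
scene pin_head [([0.6465, -0.2351, 0.1609], 0.59)]
scene rocker [([0.5415, -0.0482, -0.0006], 0.86)]
scene jar [([0.7294, 0.0376, 0.003], 0.52)]
s
[... 548 characters left out ...]
ip_line [([0.546, 0.0524, 0.0816], 0.74)]
side hasp_hinge [([0.6365, -0.0473, 0.1117], 0.66), ([0.5484, 0.0394, 0.0767], 0.5)]
side hasp_end [([0.6343, -0.233, 0.1067], 0.71)]
side staple [([0.4479, -0.0478, 0.1047], 0.87)]
side pin_head [([0.6155, 0.4781, -0.0016], 0.48), ([0.6484, -0.2355, 0.1641], 0.47)]
side rocker [([0.5421, -0.0492, -0.0015], 0.86)]
side jar [([0.7269, 0.0348, -0.0008], 0.74)]
side timer [([0.5164, -0.3117, 0.0025], 0.81), ([0.5372, -0.118, 0.0807], 0.55)]
side pot [([0.5245, 0.1973, -0.0007], 0.51)]
side spare_rack [([0.3627, 0.4831, 0.0009], 0.66), ([0.5373, -0.1162, 0.0814], 0.62)]
side pipette [([0.6161, 0.4765, 0.0001], 0.73), ([0.5506, 0.0516, 0.0846], 0.43)]
1.7
```

View images.

View pics/scene0.png

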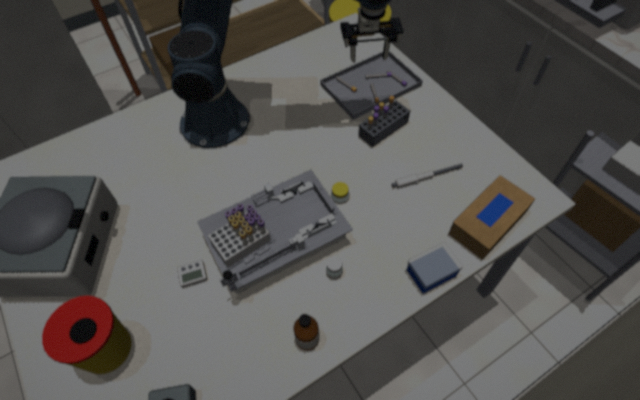

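View pics/side0.png

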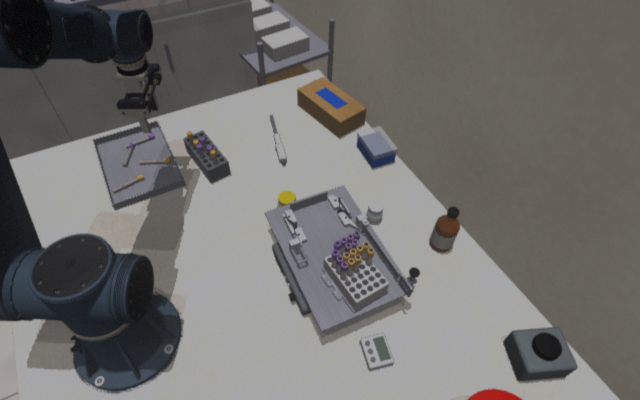

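```bash
cat >> h.py <<'E'
def rel(pos,toolY_ang):
    """target: tool down, tool y axis at world angle (rad). prints shift mm & rotvec deg"""
    o=arm.get_obs();T=R.from_quat(o['tcp_rot']);p=np.array(o['eef_pos'])
    y=np.array([np.cos(toolY_ang),np.sin(toolY_ang),0]);z=np.array([0,0,-1.]);x=np.cross(y,z)
    G=R.from_matrix(np.c_[x,y,z])
    print('shift',np.round(T.inv().apply(np.array(pos)-p)*1000,1),'turn',np.round((T.inv()*G).as_rotvec(degrees=True),2),'F',np.round(o['ft_force'],1),'t',o['clock'],'p',np.round(p,4))
ROCK=dict(slot_mouth=(0,50),clip_line=(0,104),seat=(0,90),hasp_hinge=(96,12),staple=(-96,-2),rocker=(0,0))
def fit(obs):
    """obs: list (name, xy). least squares rigid 2D"""
    A=np.array([ROCK[n] for n,_ in obs])/1000.;B=np.array([b[:2] for _,b in obs])
    a=A-A.mean(0);b=B-B.mean(0);th=np.arctan2((a[:,0]*b[:,1]-a[:,1]*b[:,0]).sum(),(a*b).sum())
    M=np.array([[np.cos(th),-np.sin(th)],[np.sin(th),np.cos(th)]]);t=B.mean(0)-M@A.mean(0)
    return th,t,np.round((B-(A@M.T+t))*1000,1)
E
python3 - <<'E'
from h import *
o=[('seat',(.5467,.04)),('slot_mouth',(.5432,.0012)),('clip_line',(.5483,.0544)),('hasp_hinge',(.6351,-.045)),('rocker',(.5415,-.0482)),
('seat',(.5476,.0412)),('slot_mouth',(.5453,-.0024)),('clip_line',(.546,.0524)),('hasp_hinge',(.6365,-.0473)),('staple',(.4479,-.0478)),('rocker',(.5421,-.0492))]
print(fit(o))
rel((.54,-.15,.40),-.06)
E
```

```text
(np.float64(-0.06580386612173376), array([ 0.54098837, -0.05029851]), array([[-0.2,  0.5],
       [-1.1,  1.6],
       [ 0.5,  0.9],
       [-2.5, -0.4],
       [ 0.5,  2.1],
       [ 0.7,  1.7],
       [ 1. , -2. ],
       [-1.8, -1.1],
       [-1.1, -2.7],
       [ 2.8, -1.8],
       [ 1.1,  1.1]]))
shift [-551.  -447.5 -181.4] turn [-0.   -0.   67.38] F [0.2 0.4 0.4] t 1.7 p [0.2416 0.4941 0.2186]
```

```bash
python3 -m pendant '[[[0,0,-100],[0,0,8],0.6],[[-551,-447,-181],[0,0,67],0.6],[[-551,-447,-181],[0,0,67],0.6],[[-551,-447,-181],[0,0,67],0.6],[[-551,-447,-181],[0,0,67],0.6],[[-551,-447,-181],[0,0,67],0.6],[[-551,-447,-181],[0,0,67],0.6],[[-551,-447,-181],[0,0,67],0.6]]'
python3 -c "
from h import *
rel((.54,-.15,.40),-.06)"
```

```text
clock: 2.5
eef_pos: [0.3868, 0.18, 0.3328]
tcp_rot: [0.728, 0.686, 0.0, 0.0]
ft_force: [0.6, 1.4, -0.8]
gripper_width: 0.0558
shift [-320.4  172.5  -67.2] turn [ 0.04 -0.02  0.05] F [ 0.6  1.4 -0.8] t 2.5 p [0.3868 0.18   0.3328]
```

```bash
python3 -m pendant '[[[-320,172,-67],[0,0,0],0.6],[[-320,172,-67],[0,0,0],0.6],[[-320,172,-67],[0,0,0],0.6],[[-320,172,-67],[0,0,0],0.6],[[-320,172,-67],[0,0,0],0.6],[[-320,172,-67],[0,0,0],0.6],[[-320,172,-67],[0,0,0],0.6],[[-320,172,-67],[0,0,0],0.6]]'
python3 - <<'E'
from h import *
rel((.54,-.15,.40),-.06)
im,d=shot('wrist','w1.png')
for n in ['rack','rack_end','front_ears','seat','slot_mouth','clip_line','hasp_hinge','hasp_end','staple','pin_head','rocker']:
    r=arm.tip_of(n,'wrist')
    print(n,[(np.round(x['location'],4).tolist(),round(x['confidence'],2)) for x in r[:2]])
E
```

```text
clock: 3.3
eef_pos: [0.5421, -0.1504, 0.3992]
tcp_rot: [0.727, 0.687, -0.0, 0.0]
ft_force: [0.7, 1.3, 0.7]
gripper_width: 0.0558
shift [ 0.3 -2.1 -0.8] turn [0.01 0.04 0.23] F [0.7 1.3 0.7] t 3.3 p [ 0.5421 -0.1504  0.3992]
rack [([0.5443, -0.1532, 0.0787], 0.64), ([0.6317, -0.2348, 0.102], 0.47)]
rack_end [([0.629, -0.2333, 0.1038], 0.71), ([0.5434, -0.2223, 0.1051], 0.7)]
front_ears []
seat [([0.5487, 0.0427, 0.0839], 0.7)]
slot_mouth [([0.5416, 0.0018, 0.0778], 0.74)]
clip_line [([0.5518, 0.0521, 0.0803], 0.6)]
hasp_hinge [([0.6388, -0.0466, 0.1044], 0.94)]
hasp_end [([0.6295, -0.2327, 0.1051], 0.61)]
staple [([0.4432, -0.0423, 0.1061], 0.85)]
pin_head [([0.649, -0.2392, 0.1647], 0.52)]
rocker [([0.5425, -0.051, -0.0013], 0.85), ([0.5518, 0.0512, 0.0803], 0.25)]
```

View pics/w1.png

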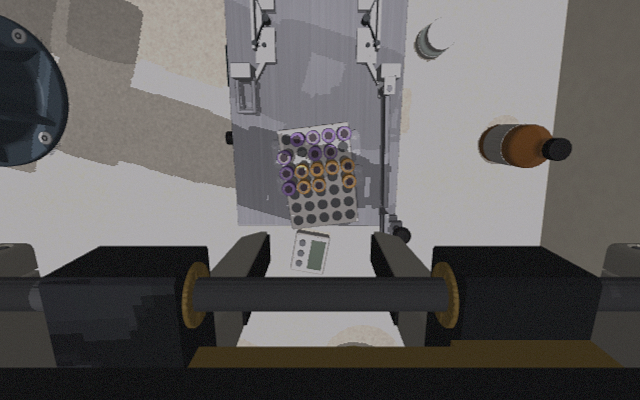

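```bash
cat >> h.py <<'E'
OBS=[('seat',(.5467,.04)),('slot_mouth',(.5432,.0012)),('clip_line',(.5483,.0544)),('hasp_hinge',(.6351,-.045)),('rocker',(.5415,-.0482)),
('seat',(.5476,.0412)),('slot_mouth',(.5453,-.0024)),('clip_line',(.546,.0524)),('hasp_hinge',(.6365,-.0473)),('staple',(.4479,-.0478)),('rocker',(.5421,-.0492)),
('seat',(.5487,.0427)),('slot_mouth',(.5416,.0018)),('clip_line',(.5518,.0521)),('hasp_hinge',(.6388,-.0466)),('staple',(.4432,-.0423)),('rocker',(.5425,-.051))]
TH,T0,_=fit(OBS)
M2=np.array([[np.cos(TH),-np.sin(TH)],[np.sin(TH),np.cos(TH)]])
def r2w(x,y): return M2@(np.array([x,y])/1000)+T0
def w2r(p): return M2.T@(np.array(p)[:2]-T0)*1000
def go(x,y,z,yaw=None): 
    p=r2w(x,y); rel((p[0],p[1],z/1000),TH if yaw is None else TH+yaw); print('rocker now',np.round(w2r(arm.get_obs()['eef_pos']),1))
E
python3 - <<'E'
from h import *
im=cv2.imread('pics/w1.png')
print(TH,T0,fit(OBS)[2].tolist())
for n,p in dict(rack=(.5419,-.154),rend=(.5455,-.2232),hend=(.634,-.2325),pin=(.648,-.2365)).items(): print(n,w2r(p))
go(6,-206,92)
E
```

```text
-0.07678394774689105 [ 0.54073397 -0.04990499] [[-0.9, 0.2], [-1.4, 1.3], [-0.4, 0.6], [-2.3, 0.3], [0.8, 1.7], [-0.0, 1.4], [0.7, -2.3], [-2.7, -1.4], [-0.9, -2.0], [3.0, -3.3], [1.4, 0.7], [1.1, 2.9], [-3.0, 1.9], [3.1, -1.7], [1.4, -1.3], [-1.7, 2.2], [1.8, -1.1]]
rack [   9.14756472 -103.69885195]
rend [  18.04518711 -172.41880769]
hend [ 106.99781647 -174.90270179]
pin [ 121.2634004  -177.81699676]
shift [-109.8   -4.4  307.3] turn [0.01 0.   1.38] F [-0.6  0.8 -0.2] t 3.9 p [ 0.541  -0.1463  0.3993]
rocker now [  7.7 -96.1]
```

Run:
```python
from h import *
p=arm.camera_params('wrist'); im,d=shot('wrist','w2.png')
K=np.array(p['mtx']);Rm=np.array(p['R']);t=np.array(p['t'])
v,u=np.mgrid[0:240,0:640]; z=d[:240]
c=np.stack([(u-K[0,2])/K[0,0]*z,(v-K[1,2])/K[1,1]*z,z],-1)
W=(c-t)@Rm
# platform pts: z .07-.09
m=(abs(W[...,2]-.08)<.006)
L=[];Rr=[]
for r in range(110,222,2):
    q=np.where(m[r])[0]
    q=q[(q>200)&(q<430)]
    if len(q)<10: continue
    L.append(W[r,q[0],:2]);Rr.append(W[r,q[-1],:2])
for E_ in (L,Rr):
    E_=np.array(E_); k=np.polyfit(E_[:,1],E_[:,0],1); res=E_[:,0]-np.polyval(k,E_[:,1]); g=abs(res)<.003
    k=np.polyfit(E_[g,1],E_[g,0],1); print('slope',k,g.sum(),len(g),'yaw',-np.arctan(k[0]),'x at y=-.15',np.polyval(k,-.15), E_[[0,-1]].round(4).tolist())
# rack top z~.13
m=(abs(W[...,2]-.13)<.004); m[:, :260]=0;m[:,375:]=0
ys,xs=np.where(m); P=W[ys,xs,:2].astype(np.float32); print(len(P), cv2.minAreaRect(P))
# bar top z .118
m=(abs(W[...,2]-.118)<.004)&(u>370)&(u<410)
P=W[m][:,:2];print(len(P));k=np.polyfit(P[:,1],P[:,0],1);print('bar slope',k,P.min(0),P.max(0))
print(np.polyval(k,[-.07,-.2]))
```

```text
slope [0.05855873 0.4180009 ] 56 56 yaw -0.05849193186634818 x at y=-.15 0.4092170894165816 [[0.4155, -0.0514], [0.4049, -0.2191]]
slope [0.05993899 0.66647506] 51 56 yaw -0.059867363277696914 x at y=-.15 0.6574842148614587 [[0.6625, -0.0644], [0.629, -0.231]]
4100 ((0.5379247069358826, -0.15377037227153778), (0.09597314149141312, 0.14003340899944305), 3.938861131668091)
590
bar slope [-0.00515108  0.63284517] [ 0.62448591 -0.2380512 ] [ 0.65362305 -0.01227619]
[0.63320575 0.63387539]
```

```bash
python3 -m pendant '[[[-110,-4,100],[0,0,0],0.6],[[-110,-4,200],[0,0,0],0.6],[[-110,-4,250],[0,0,0],0.6],[[-110,-4,250],[0,0,0],0.6],[[-110,-4,250],[0,0,0],0.6],[[-110,-4,250],[0,0,0],0.6],[[-110,-4,250],[0,0,0],0.6],[[-110,-4,250],[0,0,0],0.6]]'; python3 -c "
from h import *
go(6,-206,92)"
```

```text
clock: 4.75
eef_pos: [0.5316, -0.2564, 0.1501]
tcp_rot: [0.726, 0.688, 0.0, 0.0]
ft_force: [-0.1, -0.6, 0.5]
gripper_width: 0.0558
shift [ 0.6 -0.8 58.1] turn [0.02 0.   1.33] F [-0.1 -0.6  0.5] t 4.75 p [ 0.5316 -0.2564  0.1501]
rocker now [   6.8 -206.6]
```

```bash
cat >> h.py <<'E'
TH=-0.0592
M2=np.array([[np.cos(TH),-np.sin(TH)],[np.sin(TH),np.cos(TH)]])
_A=np.mean([ROCK[n] for n,_ in OBS],0)/1000;_B=np.mean([b for _,b in OBS],0)
T0=_B-M2@_A
E
python3 - <<'E'
from h import *
print(T0, w2r((.4092,-.15)),w2r((.6575,-.15)),'rack',w2r((.538,-.1538)))
go(4,-206,92)
E
```

```text
[ 0.54151563 -0.05005775] [-126.17071699 -107.59568208] [121.69430901 -92.90490657] rack [   2.62847872 -103.76851822]
shift [ 0.6  1.6 58.1] turn [0.02 0.   0.33] F [-0.1 -0.6  0.5] t 4.75 p [ 0.5316 -0.2564  0.1501]
rocker now [   2.4 -206.6]
```

```bash
python3 -m pendant '[[[0,1,30],[0,0,0.3],0.6],[[0,1,58],[0,0,0.3],0.6],[[0,1,58],[0,0,0.3],0.6],[[8,1,58],[0,0,0.3],0.6],[[16,1,58],[0,0,0.3],0.6],[[21,1,58],[0,0,0.3],0.6],[[26,1,58],[0,0,0.3],0.6],[[31,1,58],[0,0,0.3],0.6]]'
python3 -m pendant '[[[5,0,0],[0,0,0],0.6],[[10,0,0],[0,0,0],0.6],[[15,0,0],[0,0,0],0.6],[[20,0,0],[0,0,0],0.6],[[25,0,0],[0,0,0],0.6],[[30,0,0],[0,0,0],0.6],[[35,0,0],[0,0,0],0.6],[[35,0,0],[0,0,0],0.6]]'
python3 - <<'E'
from h import *
go(2,-122,92)
im,d=shot('wrist','w3.png'); shot('side','s3.png')
for c in('side','wrist'):
  for n in('rack','rack_end','front_ears'):
    r=arm.tip_of(n,c); print(c,n,[(np.round(w2r(x['location']),1).tolist(),round(x['location'][2],3),round(x['confidence'],2)) for x in r[:2]])
E
```

```text
clock: 5.55
eef_pos: [0.5348, -0.2264, 0.0935]
tcp_rot: [0.727, 0.687, -0.0, 0.002]
ft_force: [-3.2, -7.6, 6.0]
gripper_width: 0.056
clock: 6.35
eef_pos: [0.537, -0.1905, 0.093]
tcp_rot: [0.727, 0.686, 0.001, 0.002]
ft_force: [0.0, -2.0, 1.6]
gripper_width: 0.0557
shift [18.5 -1.8  0.9] turn [0.18 0.08 0.07] F [ 0.  -2.   1.6] t 6.35 p [ 0.537  -0.1905  0.093 ]
rocker now [   3.8 -140.5]
side rack [([19.3, -61.9], 0.078, 0.83)]
side rack_end [([13.2, -128.3], 0.106, 0.89)]
side front_ears [([-96.2, -4.1], 0.106, 0.69)]
wrist rack [([18.4, -60.4], 0.081, 0.65)]
wrist rack_end [([11.4, -129.1], 0.105, 0.89)]
wrist front_ears []
```

View pics/w3.png

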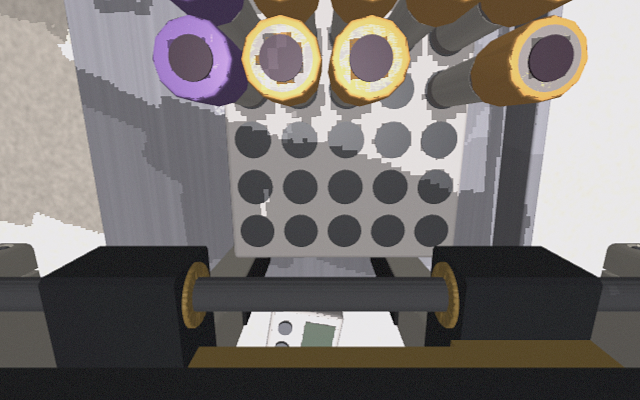

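View pics/s3.png

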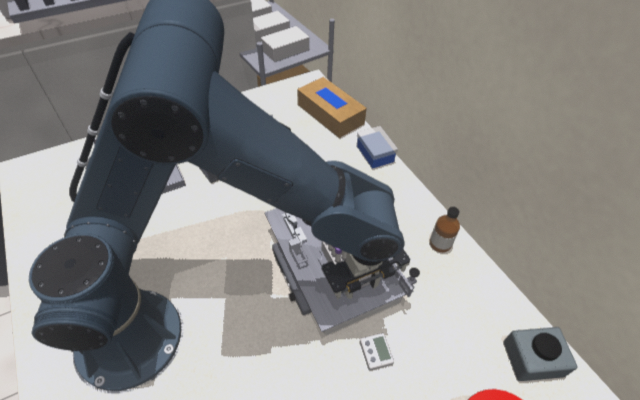

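```bash
cat >> h.py <<'E'
T0[0]-=.001
def cloud(cam='wrist'):
    p=arm.camera_params(cam); im,d=arm.grab_frame(cam)
    K=np.array(p['mtx']);Rm=np.array(p['R']);t=np.array(p['t'])
    v,u=np.mgrid[0:400,0:640]
    c=np.stack([(u-K[0,2])/K[0,0]*d,(v-K[1,2])/K[1,1]*d,d],-1)
    W=(c-t)@Rm; W[d==0]=9
    Q=W.copy(); Q[...,:2]=(W[...,:2]-T0)@M2*1000; Q[...,2]*=1000
    return im,d,Q
E
python3 - <<'E'
from h import *
im,d,Q=cloud()
m=abs(Q[...,2]-130)<3; m[260:]=0
for r in (130,160,200,210,250,252):
    q=np.where(m[r,200:480])[0]+200
    print(r,Q[r,q[0]].round(1),Q[r,q[-1]].round(1))
for c in (250,300,345,400,445):
    q=np.where(m[:,c])[0]; print(c,Q[q[-1],c].round(1),q[-1])
m2=abs(Q[...,2]-80)<4
for r in (150,200,230):
    q=np.where(m2[r])[0]; print('plat',r,Q[r,q[0]].round(1),Q[r,q[-1]].round(1))
E
```

```text
130 [-34.3 -76.  128.1] [ 60.1 -75.9 130. ]
160 [-34.4 -87.8 128. ] [ 60.8 -87.6 128.8]
200 [ -33.8 -104.   129.4] [  60.5 -104.1  128.8]
210 [ -33.7 -108.2  129.5] [  60.8 -108.5  128.2]
250 [ -34.2 -126.2  128.8] [  49.5 -125.6  130. ]
252 [ -34.5 -127.6  127.7] [  49.9 -126.8  129.3]
250 [ -28.  -130.5  128.4] 259
300 [  -6.3 -129.7  129.3] 258
345 [  13.2 -129.9  128.7] 258
400 [  37.2 -130.7  127.9] 259
445 [  55.6 -123.6  129.3] 245
plat 150 [-124.2  -87.4   80. ] [104.4 -87.3  78.9]
plat 200 [-123.9 -115.4   80.8] [ 105.5 -115.7   78.8]
plat 230 [-125.2 -133.9   79.1] [ 105.9 -133.6   79.3]
```

```bash
python3 -m pendant '[[[-5,0,0],[0,0,0],0.6],[[-5,8,0],[0,0,0],0.6],[[-5,14,0],[0,0,0],0.6],[[0,14,0],[0,0,0],0.6],[[3,14,0],[0,0,0],0.6],[[6,14,0],[0,0,0],0.6],[[8,14,0],[0,0,0],0.6],[[8,14,0],[0,0,0],0.6]]'
python3 - <<'E'
from h import *
go(3,-110,92)
im,d,Q=cloud(); cv2.imwrite('pics/w4.png',im)
m=abs(Q[...,2]-130)<3; m[262:]=0
for r in (130,160,200,):
    q=np.where(m[r,150:480])[0]+150
    print(r,Q[r,q[0]].round(1),Q[r,q[-1]].round(1))
for c in (250,300,345,400):
    q=np.where(m[:,c])[0]; print(c,Q[q[-1],c].round(1),q[-1])
E
```

```text
clock: 7.6
eef_pos: [0.5503, -0.183, 0.0912]
tcp_rot: [0.727, 0.686, 0.0, -0.0]
ft_force: [0.1, -0.4, -0.4]
gripper_width: 0.0555
shift [ 22.2 -14.6  -0.8] turn [-0.01 -0.02  0.04] F [ 0.1 -0.4 -0.4] t 7.6 p [ 0.5503 -0.183   0.0912]
rocker now [  17.6 -132.2]
130 [-35.  -67.7 128. ] [ 59.8 -67.6 128.8]
160 [-34.7 -79.4 129.6] [ 60.3 -79.4 128. ]
200 [-34.9 -95.9 129. ] [ 59.8 -95.9 128.4]
250 [ -13.7 -122.6  129.9] 261
300 [   7.7 -121.7  128.6] 258
345 [  27.1 -121.5  129.1] 258
400 [  50.5 -122.1  130.7] 261
```

```bash
python3 -m pendant '[[[3,0,0],[0,0,0],0.6],[[6,-1,0],[0,0,0],0.6],[[9,-3,0],[0,0,0],0.6],[[12,-5,0],[0,0,0],0.6],[[15,-7,0],[0,0,0],0.6],[[18,-9,0],[0,0,0],0.6],[[21,-10,0],[0,0,0],0.6],[[21,-10,0],[0,0,0],0.6]]'
python3 - <<'E'
from h import *
go(3,-110,92)
im,d,Q=cloud(); cv2.imwrite('pics/w5.png',im)
m=abs(Q[...,2]-130)<3; m[262:]=0
for r in (130,160,200,):
    q=np.where(m[r,150:480])[0]+150
    print(r,Q[r,q[0]].round(1),Q[r,q[-1]].round(1))
for c in (250,300,345,400):
    q=np.where(m[:,c])[0]; print(c,Q[q[-1],c].round(1),q[-1])
E
```

```text
clock: 8.45
eef_pos: [0.5414, -0.1613, 0.0912]
tcp_rot: [0.727, 0.686, -0.0, -0.0]
ft_force: [-0.3, 0.1, 0.3]
gripper_width: 0.0558
shift [ 1.  -4.5 -0.8] turn [-0.03 -0.03  0.05] F [-0.3  0.1  0.3] t 8.45 p [ 0.5414 -0.1613  0.0912]
rocker now [   7.5 -111. ]
130 [-45.  -46.6 128.5] [ 49.4 -46.5 129.7]
160 [-44.6 -58.3 129.2] [ 50.1 -58.3 127.9]
200 [-44.5 -74.7 129.4] [ 49.7 -74.5 129.6]
250 [ -23.9 -101.5  129.9] 261
300 [  -2.4 -100.   128.9] 257
345 [  16.9 -100.   129.9] 258
400 [  40.3 -100.9  130.9] 261
```

```bash
python3 -m pendant '[[[3,-1,0],[0,0,0],0.6],[[7,-2,0],[0,0,0],0.6],[[11,-2,0],[0,0,0],0.6],[[15,-2,0],[0,0,0],0.6],[[19,-2,0],[0,0,0],0.6],[[23,-2,0],[0,0,0],0.6],[[27,-2,0],[0,0,0],0.6],[[31,-2,0],[0,0,0],0.6]]'
python3 -m pendant '[[[4,0,0],[0,0,0],0.6],[[8,0,0],[0,0,0],0.6],[[12,0,0],[0,0,0],0.6],[[16,0,0],[0,0,0],0.6],[[20,0,0],[0,0,0],0.6],[[24,0,0],[0,0,0],0.6],[[24,0,0],[0,0,0],0.6],[[24,0,0],[0,0,0],0.6]]'
python3 - <<'E'
from h import *
go(3,10,92)
im,d,Q=cloud(); cv2.imwrite('pics/w6.png',im)
m=abs(Q[...,2]-130)<3; m[262:]=0
for r in (130,160,200,):
    q=np.where(m[r,150:480])[0]+150
    print(r,Q[r,q[0]].round(1),Q[r,q[-1]].round(1))
for c in (250,300,345,400):
    q=np.where(m[:,c])[0]; print(c,Q[q[-1],c].round(1),q[-1])
E
```

```text
clock: 9.3
eef_pos: [0.5415, -0.1305, 0.0912]
tcp_rot: [0.728, 0.686, -0.0, 0.0]
ft_force: [0.2, -4.4, 0.3]
gripper_width: 0.0556
clock: 10.1
eef_pos: [0.5427, -0.1063, 0.091]
tcp_rot: [0.728, 0.686, 0.0, -0.0]
ft_force: [-0.4, 0.4, -0.1]
gripper_width: 0.0553
shift [66.  -2.5 -0.9] turn [-0.03 -0.05  0.04] F [-0.4  0.4 -0.1] t 10.1 p [ 0.5427 -0.1063  0.091 ]
rocker now [  5.5 -56. ]
130 [-46.5   8.4 129.4] [ 48.4   8.4 127.9]
160 [-46.4  -3.3 129.5] [ 47.9  -3.3 128.7]
200 [-46.4 -19.7 129.2] [ 48.  -19.7 128.8]
250 [-26.  -46.8 129.1] 261
300 [ -4.3 -44.8 129.4] 257
345 [ 15.1 -45.3 128.1] 257
400 [ 38.6 -46.3 130. ] 261
```

View pics/w6.png

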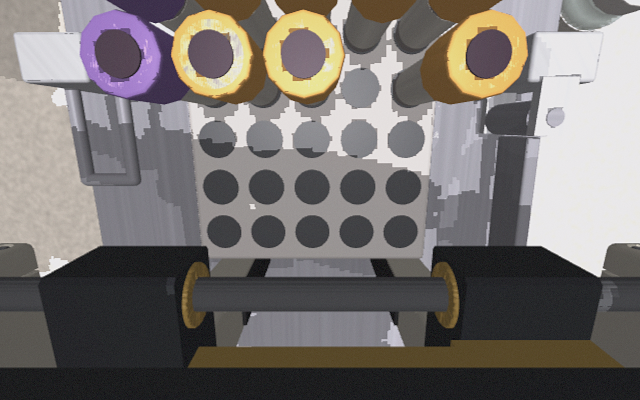

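```bash
python3 -m pendant '[[[5,0,0],[0,0,0],0.6],[[10,0,0],[0,0,0],0.6],[[15,0,0],[0,0,0],0.6],[[20,0,0],[0,0,0],0.6],[[25,0,0],[0,0,0],0.6],[[30,0,0],[0,0,0],0.6],[[35,0,0],[0,0,0],0.6],[[40,0,0],[0,0,0],0.6]]'
python3 -c "
from h import *
go(3,10,92)"
```

```text
clock: 10.95
eef_pos: [0.5451, -0.0677, 0.0914]
tcp_rot: [0.727, 0.686, -0.001, 0.001]
ft_force: [-2.9, -11.0, 1.1]
gripper_width: 0.0558
shift [27.3 -2.6 -0.7] turn [-0.    0.09  0.04] F [ -2.9 -11.    1.1] t 10.95 p [ 0.5451 -0.0677  0.0914]
rocker now [  5.6 -17.3]
```

```bash
python3 -m pendant '[[[4,0,0],[0,0,0],0.6],[[8,0,0],[0,0,0],0.6],[[12,0,0],[0,0,0],0.6],[[16,0,0],[0,0,0],0.6],[[20,0,0],[0,0,0],0.6],[[22,0,0],[0,0,0],0.6],[[22,0,0],[0,0,0],0.6]]'
python3 - <<'E'
from h import *
go(3,10,92)
im,d,Q=cloud(); cv2.imwrite('pics/w7.png',im)
m=abs(Q[...,2]-130)<3; m[262:]=0
for r in (130,160,200,):
    q=np.where(m[r,150:480])[0]+150
    print(r,Q[r,q[0]].round(1),Q[r,q[-1]].round(1))
for c in (250,300,345,400):
    q=np.where(m[:,c])[0]; print(c,Q[q[-1],c].round(1),q[-1])
E
```

```text
clock: 11.65
eef_pos: [0.5463, -0.0446, 0.0913]
tcp_rot: [0.727, 0.686, -0.0, -0.0]
ft_force: [-1.8, -2.6, 1.3]
gripper_width: 0.0558
shift [ 4.3 -2.5 -0.7] turn [-0.02  0.01  0.06] F [-1.8 -2.6  1.3] t 11.65 p [ 0.5463 -0.0446  0.0913]
rocker now [5.5 5.8]
130 [-46.6  70.2 129.4] [ 47.5  70.3 129.4]
160 [-46.8  58.4 128.7] [ 47.8  58.6 129.2]
200 [-46.6  42.  129.1] [ 48.2  42.  128.4]
250 [-25.8  15.5 130.4] 261
300 [ -4.4  16.5 129.5] 258
345 [ 15.   16.5 129.3] 258
400 [ 38.4  15.8 131. ] 261
```

```bash
python3 -m pendant '[[[2,0,0],[0,0,0],0.6],[[4,0,0],[0,0,0],0.6],[[5,0,0],[0,0,0],0.6],[[5,0,0],[0,0,0],0.6]]'; python3 -m pendant '[[[1,0,0],[0,0,0],0.6],[[2,0,0],[0,0,0],0.6],[[2,0,0],[0,0,0],0.6]]'
python3 - <<'E'
from h import *
go(3,10,92)
E
```

```text
clock: 12.1
eef_pos: [0.5467, -0.0398, 0.0913]
tcp_rot: [0.727, 0.686, -0.0, -0.0]
ft_force: [-1.8, -2.2, 1.5]
gripper_width: 0.0559
clock: 12.4
eef_pos: [0.5467, -0.0389, 0.0913]
tcp_rot: [0.727, 0.686, -0.001, 0.0]
ft_force: [-3.2, -11.5, 3.6]
gripper_width: 0.0558
shift [-1.5 -2.5 -0.7] turn [-0.02  0.1   0.09] F [ -3.2 -11.5   3.6] t 12.4 p [ 0.5467 -0.0389  0.0913]
rocker now [ 5.5 11.5]
```

```bash
python3 -m pendant '[[[1,0,0],[0,0,0],0.6],[[2,0,0],[0,0,0],0.6],[[2,0,0],[0,0,0],0.6],[[2,0,0],[0,0,0],0.6]]'
python3 - <<'E'
from h import *
im,d,Q=cloud(); cv2.imwrite('pics/w8.png',im)
m=abs(Q[...,2]-130)<3; m[262:]=0
for c in (250,300,345,400):
    q=np.where(m[:,c])[0]; print(c,Q[q[-1],c].round(1),q[-1])
for c in('wrist','side','scene'):
  shot(c,'h_'+c+'.png')
  for n in('rack','rack_end'):
    r=arm.tip_of(n,c); print(c,n,[(np.round(w2r(x['location']),1).tolist(),round(x['location'][2],3),round(x['confidence'],2)) for x in r[:2]])
E
```

```text
clock: 12.8
eef_pos: [0.5467, -0.0389, 0.0913]
tcp_rot: [0.727, 0.686, -0.002, 0.001]
ft_force: [-7.6, -26.3, 3.6]
gripper_width: 0.0557
250 [-25.7  21.6 130.7] 261
300 [ -4.4  22.4 129.3] 258
345 [ 15.   22.2 128.8] 258
400 [ 38.6  21.5 130. ] 261
wrist rack [([7.4, 91.7], 0.078, 0.57)]
wrist rack_end [([1.9, 21.7], 0.105, 0.57)]
side rack [([4.3, 91.4], 0.077, 0.87)]
side rack_end [([3.0, 21.8], 0.106, 0.73)]
scene rack [([1.5, 91.2], 0.081, 0.58)]
scene rack_end [([2.2, 18.6], 0.11, 0.78), ([-208.0, 519.0], 0.001, 0.25)]
```

```bash
cat >> h.py <<'E'
T0=T0+M2@np.array([0,.0015])
def arc(ph,r=105,hx=17.5,hy=10):
    c=np.array([96-r*np.cos(ph)+3*np.sin(ph)+hx, 12-r*np.sin(ph)-3*np.cos(ph)-hy]); return c
E
python3 -m pendant '[[[-8,0,0],[0,0,0],0.6],[[-20,0,0],[0,0,0],0],[[-20,0,-40],[0,0,0],0],[[-20,0,-60],[0,0,0],0],[[-20,0,-60],[0,0,0],0]]'
python3 - <<'E'
from h import *
go(137,-103,150)
E
```

```text
clock: 13.8
eef_pos: [0.5474, -0.0563, 0.1538]
tcp_rot: [0.728, 0.686, 0.002, 0.002]
ft_force: [-0.4, -0.3, -0.1]
gripper_width: 0.0284
shift [-95.7 129.7   4.4] turn [0.28 0.   0.02] F [-0.4 -0.3 -0.1] t 13.8 p [ 0.5474 -0.0563  0.1538]
rocker now [ 7.2 -7.4]
```

```bash
python3 -m pendant '[[[-40,30,0],[0,0,0],0],[[-70,75,0],[0,0,0],0],[[-96,115,0],[0,0,0],0],[[-96,130,0],[0,0,0],0],[[-96,130,0],[0,0,0],0],[[-96,130,0],[0,0,0],0]]'
python3 - <<'E'
from h import *
go(137,-103,98)
im,d,Q=cloud(); cv2.imwrite('pics/w9.png',im)
m=(abs(Q[...,2]-118)<4)&(Q[...,0]>85)&(Q[...,0]<125)&(Q[...,1]<0)
P=Q[m]; print(len(P),P.min(0),P.max(0))
for a in range(-160,0,20):
    s=P[abs(P[:,1]-a)<4]
    if len(s): print(a,s[:,0].min().round(1),s[:,0].max().round(1))
m=(Q[...,2]>10)&(Q[...,1]>20-3)&(Q[...,1]<25)&(abs(Q[...,0])<45); print(np.median(Q[m],0) if m.any() else None)
E
```

```text
clock: 14.4
eef_pos: [0.6691, -0.1589, 0.1498]
tcp_rot: [0.727, 0.686, -0.0, -0.001]
ft_force: [-0.4, -0.3, -0.5]
gripper_width: 0.0009
shift [-0.5  2.3 51.8] turn [-0.11 -0.05  0.05] F [-0.4 -0.3 -0.5] t 14.4 p [ 0.6691 -0.1589  0.1498]
rocker now [ 134.8 -102.6]
1905 [  92.9297062  -113.80547434  114.03729044] [ 1.02742343e+02 -6.70063116e-02  1.19694949e+02]
-100 96.1 102.4
-80 95.3 101.8
-60 94.7 101.1
-40 94.2 100.5
-20 93.3 99.8
[  1.98984892  19.90236176 115.65845949]
```

View pics/w9.png

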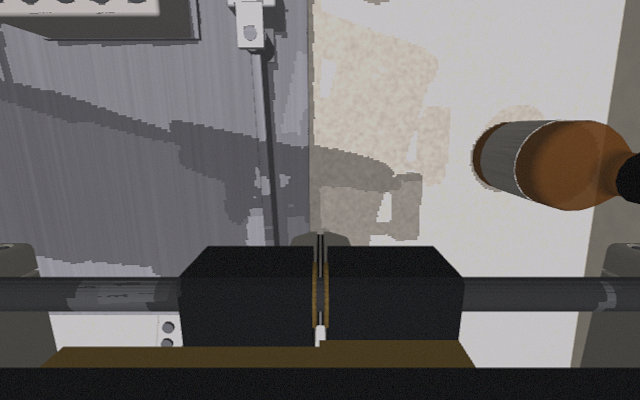

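```bash
python3 -m pendant '[[[0,0,25],[0,0,0],0],[[0,0,52],[0,0,0],0],[[0,0,52],[0,0,0],0],[[0,0,52],[0,0,0],0]]'
python3 - <<'E'
from h import *
go(137,-103,98)
n=w2r(arm.get_obs()['eef_pos'])
for ph in np.arange(1.65,-.05,-.075):
    c=arc(ph)-n; print(round(ph,3),np.round([c[1],c[0]],0))
E
```

```text
clock: 14.85
eef_pos: [0.6696, -0.159, 0.0999]
tcp_rot: [0.727, 0.686, -0.0, -0.0]
ft_force: [0.1, 0.3, 1.1]
gripper_width: 0.0006
shift [-0.4  1.7  1.9] turn [-0.02 -0.01  0.06] F [0.1 0.3 1.1] t 14.85 p [ 0.6696 -0.159   0.0999]
rocker now [ 135.3 -102.6]
1.65 [  0. -11.]
1.575 [ -0. -18.]
1.5 [ -0. -26.]
1.425 [  0. -34.]
1.35 [  2. -42.]
1.275 [  3. -50.]
1.2 [  6. -57.]
1.125 [  9. -64.]
1.05 [ 12. -71.]
0.975 [ 16. -78.]
0.9 [ 21. -85.]
0.825 [ 25. -91.]
0.75 [ 31. -97.]
0.675 [  37. -102.]
0.6 [  43. -107.]
0.525 [  49. -111.]
0.45 [  56. -115.]
0.375 [  63. -118.]
0.3 [  71. -121.]
0.225 [  78. -124.]
0.15 [  86. -125.]
0.075 [  94. -126.]
0.0 [ 102. -127.]
```

```bash
python3 -m pendant '[[[0,-11,0],[0,0,0],0],[[0,-18,0],[0,0,0],0],[[0,-26,0],[0,0,0],0],[[0,-34,0],[0,0,0],0],[[2,-42,0],[0,0,0],0],[[3,-50,0],[0,0,0],0],[[6,-57,0],[0,0,0],0],[[9,-64,0],[0,0,0],0]]'
python3 - <<'E'
from h import *
go(*arc(1.125),98)
im,d,Q=cloud(); cv2.imwrite('pics/w10.png',im)
E
```

```text
clock: 15.65
eef_pos: [0.606, -0.1465, 0.0991]
tcp_rot: [0.728, 0.686, -0.0, -0.0]
ft_force: [0.9, -0.5, -0.2]
gripper_width: 0.0002
shift [-0.1 -0.1  1.1] turn [-0.01  0.01  0.03] F [ 0.9 -0.5 -0.2] t 15.65 p [ 0.606  -0.1465  0.0991]
rocker now [ 71.1 -93.9]
```

View pics/w10.png

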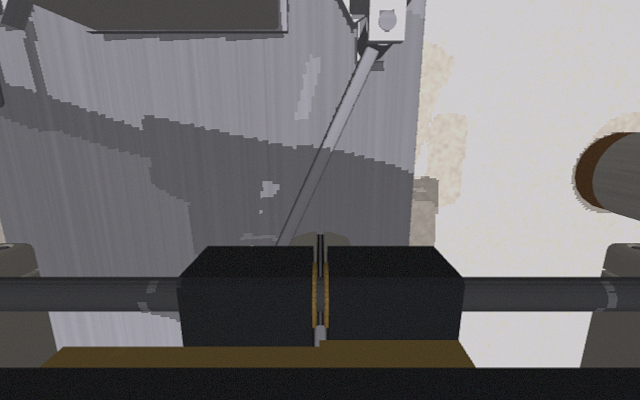

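```bash
python3 -m pendant '[[[3,-7,0],[0,0,0],0],[[7,-14,0],[0,0,0],0],[[12,-21,0],[0,0,0],0],[[16,-27,0],[0,0,0],0],[[22,-33,0],[0,0,0],0],[[28,-38,0],[0,0,0],0],[[34,-43,0],[0,0,0],0],[[40,-47,0],[0,0,0],0]]'
python3 -m pendant '[[[7,-4,0],[0,0,0],0],[[14,-7,0],[0,0,0],0],[[22,-10,0],[0,0,0],0],[[29,-13,0],[0,0,0],0],[[37,-14,0],[0,0,0],0],[[43,-15,0],[0,0,0],0],[[43,-15,0],[0,0,0],0]]'
python3 - <<'E'
from h import *
go(*arc(0),98)
im,d,Q=cloud(); cv2.imwrite('pics/w11.png',im)
shot('side','s11.png')
for c in('wrist','side'):
  for n in('rack_end','hasp_end','pin_head'):
    r=arm.tip_of(n,c); print(c,n,[(np.round(w2r(x['location']),1).tolist(),round(x['location'][2],3),round(x['confidence'],2)) for x in r[:2]])
E
```

```text
clock: 16.5
eef_pos: [0.5616, -0.1034, 0.0992]
tcp_rot: [0.727, 0.686, -0.0, -0.0]
ft_force: [-0.3, -0.9, -0.2]
gripper_width: 0.0004
clock: 17.2
eef_pos: [0.5496, -0.0593, 0.0992]
tcp_rot: [0.727, 0.686, 0.0, -0.0]
ft_force: [0.2, -0.1, -0.2]
gripper_width: 0.0002
shift [ 9.2 -1.1  1.2] turn [-0.   -0.01  0.07] F [ 0.2 -0.1 -0.2] t 17.2 p [ 0.5496 -0.0593  0.0992]
rocker now [  9.7 -10.2]
wrist rack_end [([1.6, 19.9], 0.106, 0.71)]
wrist hasp_end [([-99.6, -0.3], 0.102, 0.97)]
wrist pin_head [([-88.0, -19.6], 0.163, 0.62)]
side rack_end [([4.1, 21.9], 0.11, 0.93)]
side hasp_end [([-93.0, -0.9], 0.104, 0.7), ([182.2, 97.9], -0.001, 0.4)]
side pin_head [([-95.5, -15.8], 0.162, 0.54)]
```

View pics/w11.png

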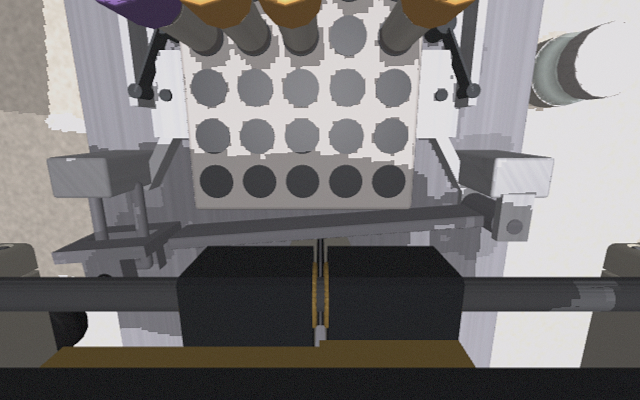

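```bash
python3 -m pendant '[[[3,0,0],[0,0,0],0],[[6,0,0],[0,0,0],0],[[9,0,0],[0,0,0],0],[[11,0,0],[0,0,0],0],[[11,0,0],[0,0,0],0]]'
python3 -m pendant '[[[1,0,0],[0,0,0],0],[[2,0,0],[0,0,0],0],[[2,0,0],[0,0,0],0]]'
```

```text
clock: 18.1
eef_pos: [0.5501, -0.05, 0.0992]
tcp_rot: [0.727, 0.686, -0.001, 0.001]
ft_force: [-1.8, -8.0, -0.2]
gripper_width: 0.0006
clock: 18.4
eef_pos: [0.5501, -0.0499, 0.0992]
tcp_rot: [0.727, 0.686, -0.002, 0.001]
ft_force: [-2.8, -21.2, -0.8]
gripper_width: 0.0003
```

```bash
python3 -m pendant '[[[0,0,0],[0,0,0],0],[[-12,0,0],[0,0,0],0],[[-12,0,-50],[0,0,0],0],[[-12,0,-100],[0,0,0],0],[[-12,-40,-150],[0,0,0],0],[[-30,-80,-150],[0,0,0],0],[[-30,-80,-150],[0,0,0],0],[[-30,-80,-150],[0,0,0],0]]'
python3 - <<'E'
from h import *
im,d,Q=cloud(); cv2.imwrite('pics/w12.png',im)
print(w2r(arm.get_obs()['eef_pos']))
m=(abs(Q[...,2]-118)<4)&(Q[...,1]<24)&(Q[...,1]>-10)
for a in range(-60,90,20):
    s=Q[m&(abs(Q[...,0]-a)<4)]
    if len(s): print(a,s[:,1].min().round(1),s[:,1].max().round(1))
m=(Q[...,2]>150)&(Q[...,2]<172)&(Q[...,0]<-70)&(Q[...,0]>-120)&(abs(Q[...,1])<25)
P=Q[m]; print(len(P), P.min(0),P.max(0),np.median(P,0))
for c in('wrist','side','scene'):
  if c!='wrist': shot(c,'p_'+c+'.png')
  for n in('rack_end','hasp_end','pin_head'):
    r=arm.tip_of(n,c); print(c,n,[(np.round(w2r(x['location']),1).tolist(),round(x['location'][2],3),round(x['confidence'],2)) for x in r[:2]])
go(-96,-2,180)
E
```

```text
clock: 19.2
eef_pos: [0.4686, -0.0727, 0.2498]
tcp_rot: [0.728, 0.686, 0.001, 0.001]
ft_force: [-0.5, 0.4, 0.8]
gripper_width: 0.0005
[-69.88646759 -28.11899563]
-60 9.3 14.8
-40 9.3 14.8
-20 9.3 14.8
0 9.3 14.9
20 9.2 14.9
40 9.2 14.9
60 9.2 14.9
80 9.2 14.9
723 [-109.07669563  -14.1913864   155.79024852] [-84.6333627   10.03779323 164.85999656] [-96.44018313  -1.49361246 162.34651264]
wrist rack_end [([1.0, 21.7], 0.106, 0.64)]
wrist hasp_end [([-98.5, 11.7], 0.103, 0.87)]
wrist pin_head [([-93.4, -6.8], 0.163, 0.94)]
side rack_end [([4.7, 22.7], 0.107, 0.79), ([-9.7, -267.5], 0.003, 0.49)]
side hasp_end [([-96.3, 11.5], 0.105, 0.79)]
side pin_head [([-95.9, -0.7], 0.162, 0.38), ([-93.6, -5.1], 0.103, 0.23)]
scene rack_end [([3.7, 22.2], 0.11, 0.59)]
scene hasp_end [([-93.6, 12.0], 0.107, 0.72), ([-210.5, 516.8], 0.002, 0.16)]
scene pin_head [([-96.4, -3.0], 0.163, 0.62), ([-91.4, -5.4], 0.103, 0.28)]
shift [ 26.1 -25.7  69.1] turn [-0.01 -0.    0.04] F [ 0.1 -0.6 -1.1] t 19.8 p [ 0.4688 -0.0724  0.2491]
rocker now [-70.2 -28.1]
```

View pics/w12.png

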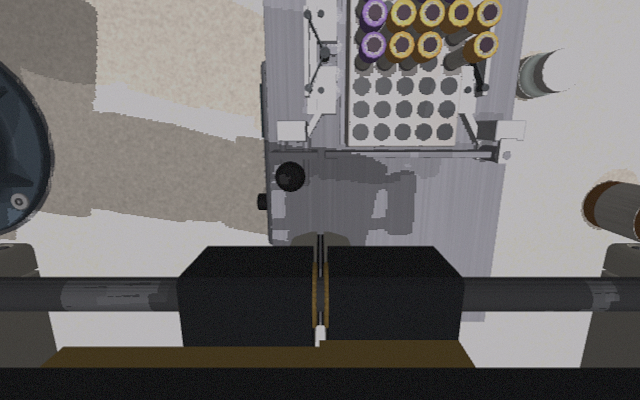

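```bash
python3 -m pendant '[[[26,-26,30],[0,0,0],0],[[26,-26,60],[0,0,0],0],[[26,-26,72],[0,0,0],0],[[26,-26,72],[0,0,0],0]]'
python3 -c "
from h import *
go(-96.5,-2,140)"
```

```text
clock: 20.2
eef_pos: [0.4441, -0.0451, 0.1763]
tcp_rot: [0.728, 0.686, -0.001, -0.001]
ft_force: [-0.4, 0.1, 0.3]
gripper_width: 0.0004
shift [ 0.2  0.2 36.3] turn [-0.13 -0.01  0.03] F [-0.4  0.1  0.3] t 20.2 p [ 0.4441 -0.0451  0.1763]
rocker now [-96.6  -2.2]
```

```bash
python3 -m pendant '[[[0,0,6],[0,0,0],0],[[0,0,12],[0,0,0],0],[[0,0,17],[0,0,0],0],[[0,0,22],[0,0,0],0],[[0,0,27],[0,0,0],0],[[0,0,31],[0,0,0],0],[[0,0,34],[0,0,0],0],[[0,0,36],[0,0,0],0]]'
python3 -m pendant '[[[0,0,1],[0,0,0],0],[[0,0,2],[0,0,0],0],[[0,0,2],[0,0,0],0]]'
```

```text
clock: 21.0
eef_pos: [0.4445, -0.045, 0.141]
tcp_rot: [0.728, 0.686, 0.0, 0.0]
ft_force: [2.2, -0.8, 4.0]
gripper_width: 0.0005
clock: 21.3
eef_pos: [0.4446, -0.0451, 0.14]
tcp_rot: [0.728, 0.686, 0.0, 0.0]
ft_force: [-1.5, -0.0, 14.3]
gripper_width: 0.0003
```

Pin bottomed at z 0.140 with the force rising. Retreat and verify.

```bash
python3 -m pendant '[[[0,0,-30],[0,0,0],0],[[0,0,-80],[0,0,0],0],[[-40,30,-120],[0,0,0],0],[[-60,50,-120],[0,0,0],0],[[-60,50,-120],[0,0,0],0],[[-60,50,-120],[0,0,0],0]]'
python3 - <<'E'
from h import *
im,d,Q=cloud(); cv2.imwrite('pics/w13.png',im)
m=(abs(Q[...,2]-118)<4)&(Q[...,1]<24)&(Q[...,1]>-10)
for a in (-60,0,80):
    s=Q[m&(abs(Q[...,0]-a)<4)]
    if len(s): print(a,s[:,1].min().round(1),s[:,1].max().round(1))
m=(Q[...,2]>130)&(Q[...,2]<172)&(Q[...,0]<-80)&(Q[...,0]>-110)&(Q[...,1]<9)&(Q[...,1]>-20)
P=Q[m]; print(len(P), P.min(0),P.max(0),np.median(P,0))
m=abs(Q[...,2]-130)<3; m&=(abs(Q[...,0])<60)&(Q[...,1]>17)
P=Q[m][:,:2].astype(np.float32);print('rack',P.min(0),P.max(0),[cv2.minAreaRect(P)])
for a in (-35,0,35):
    s=P[abs(P[:,0]-a)<3]; print(a,s[:,1].min())
for c in('wrist','side','scene'):
  if c!='wrist': shot(c,'f_'+c+'.png')
  for n in('rack','pin_head','jar','timer','pot'):
    r=arm.tip_of(n,c); print(c,n,[(np.round(x['location'],3).tolist(),round(x['confidence'],2)) for x in r[:1]])
print(arm.get_obs()['clock'],arm.get_obs()['ft_force'])
E
```

```text
clock: 21.9
eef_pos: [0.4901, -0.1078, 0.2584]
tcp_rot: [0.728, 0.686, -0.0, -0.001]
ft_force: [-0.1, 0.9, -0.9]
gripper_width: 0.0007
-60 9.1 14.6
0 9.1 19.9
80 9.1 14.5
620 [-108.73342955  -14.52290529  131.99656887] [-84.50929959   8.85598001 141.57126759] [-96.11959514  -2.2007028  138.93759517]
rack [-47.776047  20.008785] [ 48.019382 105.07513 ] [((0.12276840209960938, 62.55202865600586), (95.77191925048828, 85.07555389404297), 0.017563672736287117)]
-35 20.116344
0 20.083473
35 20.041039
wrist rack [([0.552, 0.041, 0.079], 0.75)]
wrist pin_head [([0.45, -0.053, 0.137], 0.73)]
wrist jar [([0.73, 0.033, 0.005], 0.57)]
wrist timer []
wrist pot [([0.728, 0.033, 0.002], 0.48)]
side rack [([0.549, 0.04, 0.076], 0.82)]
side pin_head [([0.448, -0.043, 0.14], 0.56)]
side jar [([0.727, 0.034, -0.001], 0.73)]
side timer [([0.515, -0.312, 0.002], 0.86)]
side pot [([0.524, 0.196, 0.002], 0.55)]
scene rack [([0.546, 0.043, 0.075], 0.72)]
scene pin_head [([0.445, -0.043, 0.138], 0.58)]
scene jar [([0.731, 0.036, 0.002], 0.78)]
scene timer [([0.513, -0.313, 0.003], 0.66)]
scene pot [([0.517, 0.195, -0.001], 0.62)]
22.8 [ 0.05808105  0.32251881 -0.62137671]
```

View pics/w13.png

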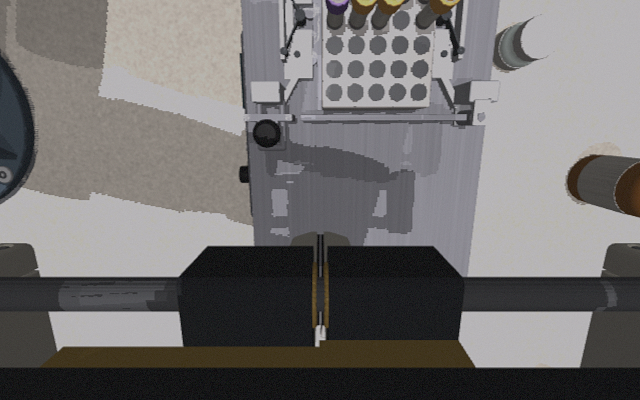

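The picture shows the rack home (end edge near row 107), the hasp shut across it (row 118) and the pin head down at (267, 132). All checks agree, so I'm handing in.

```bash
python3 -c "
from h import *
print(arm.job_done())"
```

```text
the job is handed in; nothing more can be done
None
```

The rack is home against the back stop, the hasp is shut over the staple and the pin is fully down. I handed the job in at about 23 s of the 64 s; it reports no verdict.

**What I did**
- I pushed the rack with two spread fingers on its end face. The first push straightened it but sent it 13 mm to one side. I corrected that with a diagonal push before the guides, then pushed it past the clips until the stop held at about 26 N.
- I swung the hasp shut with closed fingers until it met its stop, where the force rose to about 21 N.
- I pressed the pin down until it bottomed, at about 14 N.

**Last checks**
- **Rack:** its end face is at rocker y 20.0 to 20.1 mm (nominal 20), it is centred within about 0.2 mm, and it is square. I had shifted my frame by 1.5 mm along y with the rack against the stop, so this y value mainly shows that it stayed there. The independent evidence is the stiff stop, and the bar-to-rack gap of 5 mm, which matches the given figure.
- **Hasp:** the bar lies parallel to the rocker's x axis, with its top edges at rocker y 9.1 to 14.6 mm (nominal 9 to 15).
- **Pin:** the head top is at about 140 mm, which is pressed home.
- **Bystanders:** the jar, timer and pot read within a few mm of their start positions. I did not re-measure the spare rack or the pipette, but the arm did not go near them after leaving its start pose.

The network's last rack positions scatter by several mm in x (0.546 to 0.552 m) and in height (75 to 79 mm). I relied on the depth measurements instead.

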